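Fetch the amber vial from the push-to-open locker

ROBOT

A 6-joint arm with a two-finger parallel gripper is mounted at the origin on a cart in front of the work surface, level with it; the furniture and walls round the work are solid. World frame = base frame: x ahead of the robot, y to its left, z up, the work surface at z = 0. Lengths are in mm, angles in degrees, forces in N, time in s.
With the tool pointing down it reaches from about 250 to 800 mm from the base axis. Payload 3.9 kg.
Tool frame: the origin (TCP) lies at the centre of the arm's flange, where the gripper is bolted on; the fingertips stand 173 mm ahead of it and the grasp point (between the pads) lies 155 mm ahead of it; z points along the fingers, y is the line along which they close (so a half turn about z gives the same grasp; the last joint's range is limited). The gripper opens to 85 mm and grips with 20 to 120 N. Pads are 22 mm wide; open, the fingers measure 114 mm over their backs; the gripper's body (76 mm by 85 mm) begins 54 mm behind the grasp point. The pads swing forward as they close: fully open they stand 13 mm farther back than shut.
Start: joints at [-70.417, 14.897, -7.913, 67.191, 0, 90], TCP at [175.967, -494.623, 404.704] pointing down, gripper open.
Joint ranges: [-159.42, 159.42], [-47.68, 98.78], [-73.54, 78.23], [-108.79, 121.32], [-90, 84.71], [-180, 180]. Speed limits (degrees/s): [147.25, 147.25, 180, 180, 180, 180].

INTERFACE

Orientations are given as a 3x3 rotation matrix whose columns are the frame's x, y, z axes.
In Python, from workcell import robot, snapshot, calibration gives the robot as it stands.
- The arm moves only by the tool arm_command, never from a script. Its argument "deltas" is a list of rows, each a list of 7 numbers: the turn, a rotation vector about the tool's x, y, z in degrees, then the shift along the tool's x, y, z in cm, then the opening, from 0 (shut) to 1 (fully open). A call has 1 to 20 rows; each row is the pose to reach, as a shift and turn from the pose commanded when the call began, along the tool's axes at that moment; what a row does not reach only later rows make up. A row lasts 1/8 s, in which the tool goes at most 62.5 mm and 10.7 degrees, less where a joint would pass 70% of its speed; a pose out of reach is approached as far as the arm can. A call with a gripper value outside its range is refused whole. The fingers move at their own pace and stop on an object; "grip_force" is the grip in N (left out, the last holds). Time passes only in rows, so rows that repeat a pose let the fingers close. It gives the time, the measured TCP pose, the force, the opening and the grip force at its end, in the units of the state.
- robot.observe(): the state, without advancing time (a new reading comes with each control period).
- snapshot(name): name is "side" or "top"; returns the picture (420x560x3 uint8, blue, green, red); there is no depth.
- calibration(name): a dict with "camera_matrix" (3x3 intrinsics, pixels), "R" (3x3) and "t" (3): a world point X has camera coordinates R X + t. Camera axes: x right, y down, z forward; pixel columns grow to the right and rows downward; lengths in mm; the calibration is good to about 2 mm. A picture is of the moment at which its call begins. calibration takes no time and is no camera call.
- robot.finish_job(): hands the job in; it is judged then, once.
The state is a dict: "t": time; "joint_positions": joint angles; "joint_velocities": joint speeds; "joint_torque": joint torques, N m; "tcp_pos": TCP position; "tool_rot": TCP orientation; "ft_force": force on the tool from outside, world axes, zero at the start; "moment": the same for the moment, N m; "width": opening from 0.0 (shut) to 1.0 (fully open); "grip_force": force on a finger pad.
Only numpy, scipy, OpenCV 4.12 (cv2) and the standard library are available. Lean on these libraries where they do the work, as an engineer would, in place of code of your own. Each camera call takes 0.05 s, during which the arm holds its last target. There are 200 camera calls.

TASK

The small white slant-front locker has a handle-less metal flap: push it in near its top edge until the catch lets go and it springs ajar, then swing it down wide open. Take out the amber vial and stand it upright on the floor of the shallow steel tray, keeping it upright on the way. Leave the flap open, and leave the clear dish in the locker and the beaker, tape roll, wash bottle and timer near it where they are.

Things in the scene. Friction and masses are not known exactly. Their poses are not given: they have to be found in the camera images.
- cabinet: white locker fixed to the table, 300 (y) x 170 (x) x 170 mm high; walls 10 mm, floor inside at z = 20 mm. Origin: on the table under the middle of the flap's hinge line; x points into the locker, y to its left seen from the robot, z up. Its front and the closed flap lean back 25 deg from vertical
- roof_edge (a point): middle of the front edge of the locker's roof, on its underside: x = 68, z = 160 mm in the locker's frame; the roof is 10 mm thick and reaches back from here. It bars a hand from above: things inside are reached from in front with the tool leaning back some 35 to 50 deg (fingers pointing in and down)
- flap (a joint): angle of the aluminium flap about its bottom hinge, rad: 0 closed and caught; negative pushed in (stop at -0.0475, 7 mm at the top edge); about 0.3 sprung ajar; 1.95 wide open, almost level in front of the locker, upper face 30 mm above the table. Pushing it in 3 to 6 mm near the top (8 to 15 N) frees the catch; back off and it swings out by itself. The catch does not engage again
- flap_edge (a point): middle of the flap's free edge (on top when closed), mid-thickness; moves with the flap. Its x: through the panel, inward; z: along the panel, away from the hinge. Flap 270 mm wide, 150 mm hinge to edge, 8 mm thick. Ajar, some 40 mm gape between this edge and the roof; a finger behind it pulls the flap down with about 2 N
- flap_hinge (a point): middle of the hinge line, 20 mm above the table, along the locker's y. In the locker's frame the panel rises from it along (sin(25 deg - angle), 0, cos(25 deg - angle)); its outer face passes through the hinge line, its 8 mm thickness is on the inner side. The hinge is damped and rubs, so the flap stays where left up to about 1.3 rad and sinks slowly beyond
- vial: amber vial with black cap standing on the locker's floor, 28 dia x 64 mm high; the straight glass to grip is below 50 mm. Origin: centre of its underside, z up. It stands 58 to 70 mm behind the hinge line, about 42 mm left or right of the middle
- tray: loose shallow steel tray, 120 (x) x 90 (y) x 12 mm high, walls and floor 2 mm thick, on the table left of the locker. Origin: centre of its underside
- clear_dish: low round clear lidded dish, 58 dia x 14 mm, on the locker's floor beside the vial; leave it there. Origin: centre of its underside
- beaker: plastic beaker, 66 dia x 77 mm high, standing left of the locker; a bystander. Origin: centre of its underside
- tape_roll: roll of white tape lying flat, 84 dia x 24 mm; a bystander. Origin: centre of its underside
- wash_bottle: white squeeze bottle with a bent red spout, 62 mm body, 206 mm high; a bystander. Origin: centre of its underside
- timer: small white bench timer, 66 x 66 x 20 mm, right of the locker; a bystander. Origin: centre of its underside

How it is judged (in metres and radians):
On the way, in this order (a step that is already met when the one before it is completed fails the run):
1. the flap, pushed in, has been let go by the catch and sprung ajar (value of joint flap between 0.15 and 0.9 rad), for 0.05 s.
2. the flap is swung wide open (value of joint flap above 1.6 rad), for 0.2 s.
At the end, for the whole second after the job is handed in: The flap is open (more than 1.5 rad) and the vial stands still on the tray's floor, inside its rim, upright within 0.1 rad (value of joint flap above 1.5 rad and x of vial in the frame of tray between -0.047 and 0.047 m and y of vial in the frame of tray between -0.032 and 0.032 m and z of vial in the frame of tray between -0.001 and 0.007 m and angle between vial's own z axis and vertical below 0.1 rad and linear speed of vial below 0.02 m/s); the robot touches nothing.
It fails at once if the vial is tipped over (more than 0.7 rad) (angle between vial's own z axis and vertical above 0.7 rad).
It fails at once if the clear dish is moved more than 30 mm (distance of clear_dish from where it was at the start of the episode above 0.03 m).
It fails at once if the beaker, tape roll, wash bottle or timer is moved more than 30 mm (distance of any of beaker, tape_roll, wash_bottle, timer from where it was at the start of the episode above 0.03 m).
It also fails if it takes over 72 s, if anything falls off the work surface, if the arm or the gripper's body presses on something with over 40 N, if the wrist force passes 120 N, or if a joint passes its speed limit or range.

## Working session

There is one attempt and no reset: what is moved stays moved. The work goes in short steps, Python scripts to look and compute and a tool call to move; the robot and the scene stay as the last step left them, time stands still between calls to the robot, and variables do not carry over. Pictures are saved under pics/ and viewed, at most 10 in all, crops included, and the job is handed in when it is done.

Besides the shell and the picture viewer there is one more tool, called after "Call:" as name([rows], argument=value, ...), one row to a line, values as JSON. arm_command: Moves the arm, as the interface text tells. Its arguments: {"type":"object","properties":{"deltas":{"type":"array","items":{"type":"array","items":{"type":"number"}}},"grip_force":{"type":"number"}},"required":["deltas"]}

```bash
mkdir -p pics
cat > h.py <<'E'
import numpy as np, cv2
from workcell import robot, snapshot, calibration
def pix(c,P):
    k=calibration(c);X=np.asarray(k["R"])@np.asarray(P,float)+np.ravel(k["t"]);p=np.asarray(k["camera_matrix"])@X;return p[:2]/p[2]
def ray(c,u,v):
    k=calibration(c);R=np.asarray(k["R"]);t=np.ravel(k["t"])
    d=R.T@np.linalg.solve(np.asarray(k["camera_matrix"]),[u,v,1.]);return -R.T@t,d/np.linalg.norm(d)
def plane(c,u,v,z):
    o,d=ray(c,u,v);return o+d*(z-o[2])/d[2]
def tri(u1,u2):
    (o1,d1),(o2,d2)=ray("side",*u1),ray("top",*u2)
    A=np.c_[d1,-d2];s=np.linalg.lstsq(A,o2-o1,rcond=None)[0];a=o1+d1*s[0];b=o2+d2*s[1];return (a+b)/2,np.linalg.norm(a-b)
E
python3 - <<'E'
from h import *
for c in("side","top"):
    cv2.imwrite(f"pics/{c}0.png",snapshot(c)); print(c,ray(c,280,210))
print(robot.observe())
E
```

```text
side (array([ -29.08240625,  463.41512569, 1183.66055516]), array([ 0.48641658, -0.30244103, -0.81971235]))
top (array([ 363.07200374,  143.56519718, 1504.64112092]), array([ 0.15144951, -0.03309925, -0.98791067]))
{'t': 0.1, 'joint_positions': array([-7.04157226e+01,  1.49314258e+01, -7.97759070e+00,  6.71921759e+01,
       -6.01876372e-04,  9.00013316e+01]), 'joint_velocities': array([ 0.00771559, -0.13793951,  0.20435403,  0.08924811,  0.01283786,
       -0.03494197]), 'joint_torque': array([ 2.98823606e-04, -4.06508553e+01,  2.54527223e+01,  1.01024171e-02,
        1.84929469e-06, -3.14960474e-06]), 'tcp_pos': array([ 175.86956701, -494.33293785,  403.95799262]), 'tool_rot': array([[ 9.42157253e-01,  3.35170627e-01, -6.01895139e-04],
       [ 3.35171167e-01, -9.42155790e-01,  1.66044752e-03],
       [-1.05457555e-05, -1.76614057e-03, -9.99998440e-01]]), 'ft_force': array([0.4152551 , 1.24378723, 0.49690697]), 'moment': array([-0.02255157,  0.01299127,  0.00761684]), 'grip_force': 0.0, 'width': 0.9970996812599435}
```

View pics/side0.png

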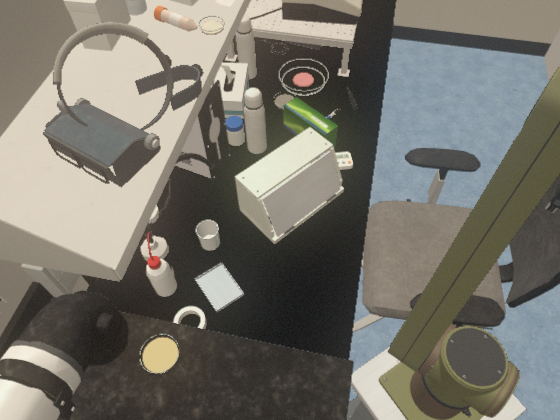

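View pics/top0.png

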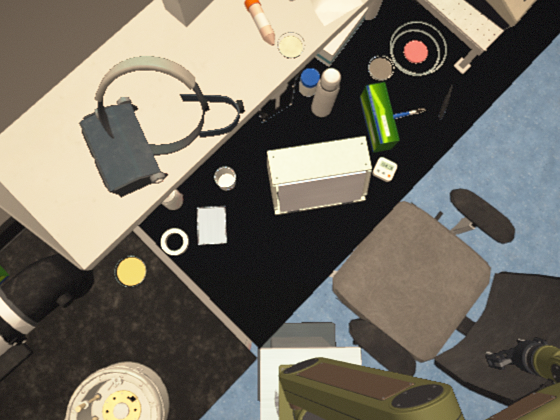

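The side view shows the white locker at (290,185), the tray at (219,287) and the beaker at (207,235). In the top view the locker is at (320,175), the tray at (212,225), the beaker at (225,177), the tape at (175,241) and the timer at (384,168). I'll enlarge the locker area in both views.

Run:
```python
from h import *
t=cv2.imread("pics/top0.png")[120:260,150:410];s=cv2.imread("pics/side0.png")[120:320,180:380]
t=cv2.resize(t,None,fx=3,fy=3,interpolation=cv2.INTER_CUBIC);cv2.imwrite("pics/tc.png",t)
s=cv2.resize(s,None,fx=3,fy=3,interpolation=cv2.INTER_CUBIC);cv2.imwrite("pics/sc.png",s)
for P in [(0,0,0),(500,0,0),(500,-200,0),(700,0,0)]:print(P,pix("top",P),pix("side",P))
```

```text
(0, 0, 0) [311.76168019 398.77563772] [435.41647419 391.75632764]
(500, 0, 0) [308.69847914 238.16762437] [318.4571871  245.56350238]
(500, -200, 0) [369.37297027 237.78519168] [370.302592   215.68244248]
(700, 0, 0) [307.55950173 178.44940909] [282.50225574 200.62176984]
```

View pics/tc.png

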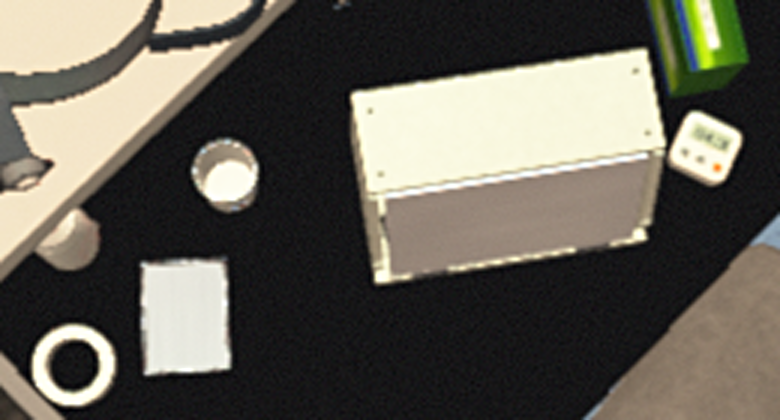

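View pics/sc.png

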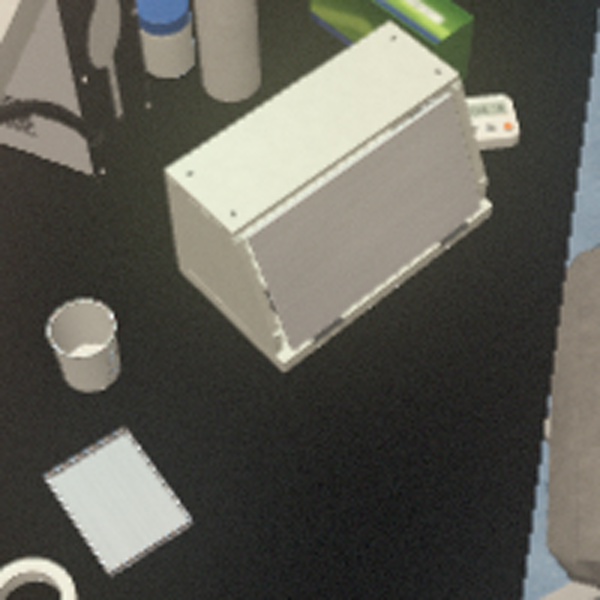

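The top crop shows the roof's corners at about (352,93), (646,48), (664,148) and (372,193), and the flap below it. The tray's corners are at (141,262), (226,258), (231,371) and (146,375). In the side crop the roof's corners are at (167,172), (390,22), (458,80) and (234,235).

Run:
```python
from h import *
np.set_printoptions(precision=1,suppress=True)
T=lambda p:(np.array(p)+.5)/3-.5+[150,120]
S=lambda p:(np.array(p)+.5)/3-.5+[180,120]
rt=[(352,93),(646,48),(664,148),(372,193)];rs=[(167,172),(390,22),(458,80),(234,235)]
C=[]
for a,b in zip(rs,rt):
    p,e=tri(S(a),T(b));print(p,e,"top170",plane("top",*T(b),170),"side170",plane("side",*S(a),170));C.append((plane("top",*T(b),170)+plane("side",*S(a),170))/2)
C=np.array(C);print("width",np.linalg.norm(C[0]-C[1]),np.linalg.norm(C[3]-C[2]),"depth",np.linalg.norm(C[0]-C[3]),np.linalg.norm(C[1]-C[2]))
yl=(C[0]-C[1]+C[3]-C[2])[:2];yl/=np.linalg.norm(yl);xl=np.array([yl[1],-yl[0]])
print("yaw",np.degrees(np.arctan2(xl[1],xl[0])))
back=(C[0]+C[1])[:2]/2;front=(C[3]+C[2])[:2]/2
print("origin from back",back-170*xl,"front",front-70*xl)
# base front corners, top crop (378,282),(647,240); side (285,368),(490,212)
for n,a,b in(("L",(285,370),(378,283)),("R",(491,212),(647,240))):print(n,plane("side",*S(a),0),plane("top",*T(b),0))
# tray via masks
for c in("top","side"):
    im=cv2.imread(f"pics/{c}0.png");g=im.min(2);m=cv2.connectedComponents((g>110).astype(np.uint8),connectivity=4)[1]
    q=(212,225) if c=="top" else (219,287)
    mm=(m==m[q[1],q[0]]).astype(np.uint8);k=cv2.findContours(mm,0,2)[0][0];r=cv2.minAreaRect(k);B=np.array([plane(c,*p,10) for p in cv2.boxPoints(r)])
    print(c,mm.sum(),B[:,:2],B.mean(0),[np.linalg.norm(B[i]-B[(i+1)%4]) for i in(0,1)])
print("tray3",[plane("top",*T(p),10)[:2] for p in[(141,262),(226,258),(231,371),(146,375)]])
print("beaker",plane("top",*T((226,168)),77),"tape",plane("top",*T((74,365)),24),plane("top",*T((706,148)),20))
```

```text
[748.  133.8 161.4] 5.13043530350409 top170 [747. 136. 170.] side170 [739.7 134.7 170. ]
[ 795.7 -163.   161.6] 2.323593229558174 top170 [ 793.7 -160.2  170. ] side170 [ 788.1 -158.7  170. ]
[ 693.5 -177.7  156.3] 0.5513716327029972 top170 [ 690.3 -174.2  170. ] side170 [ 683.7 -169.4  170. ]
[647.3 116.3 159.9] 0.6883141836627767 top170 [645.4 116.8 170. ] side170 [640.5 119.5 170. ]
width 298.559343543505 293.3167251677363 depth 101.905767576049 104.59449485381097
yaw 8.905564562513629
origin from back [599.2 -38.4] front [595.8 -37.7]
L [579.4 106.    0. ] [580.5 107.6   0. ]
R [ 626.4 -189.8    0. ] [ 627.3 -191.5    0. ]
top 1058 [[604.7 367.9]
 [608.3 274.3]
 [485.2 268.1]
 [481.9 360.6]] [545.  317.7  10. ] [np.float64(93.69102443699683), np.float64(123.26642270849307)]
side 1295 [[600.6 365.4]
 [610.2 270.3]
 [481.  268.5]
 [474.9 359.3]] [541.7 315.9  10. ] [np.float64(95.54460999269637), np.float64(129.24518397000128)]
tray3 [array([603.3, 365.5]), array([607.3, 273.4]), array([484. , 266.9]), array([480.3, 357.9])]
beaker [692.4 268.4  77. ] tape [490.4 432.3  24. ] [ 727.  -256.8   20. ]
```

```bash
cat >> h.py <<'E'
from scipy.spatial.transform import Rotation as Ro
O=np.array([602,-40,0.]);PSI=8.9
c_,s_=np.cos(np.radians(PSI)),np.sin(np.radians(PSI));RL=np.array([[c_,-s_,0],[s_,c_,0],[0,0,1.]])
W=lambda p:O+RL@np.asarray(p,float)
def rot(L,psi=PSI):
    L,p=np.radians([L,psi]);z=np.array([np.sin(L)*np.cos(p),np.sin(L)*np.sin(p),-np.cos(L)]);y=np.array([np.sin(p),-np.cos(p),0]);return np.c_[np.cross(y,z),y,z]
def goals(*g):
    "g: (world tip point, R, reach)"
    o=robot.observe();R0=o["tool_rot"];p0=o["tcp_pos"]
    np.set_printoptions(precision=2,suppress=True)
    print("t",o["t"],"F",o["ft_force"],"w",o["width"],"q",o["joint_positions"])
    for P,R,d in g:
        t=P-R[:,2]*d
        print("turn",Ro.from_matrix(R0.T@R).as_rotvec(degrees=True),"shift_cm",R0.T@(t-p0)/10,"tcp",t)
E
python3 - <<'E'
from h import *
R=rot(60);n=np.array([np.cos(np.radians(25)),0,-np.sin(np.radians(25))])
c=np.array([132*np.sin(np.radians(25)),0,20+132*np.cos(np.radians(25))])
goals((W(c-60*n),R,173),(W(c-60*n+[0,0,120]),R,173))
E
```

```text
t 0.1 F [0.42 1.24 0.5 ] w 0.9970996812599435 q [-70.42  14.93  -7.98  67.19  -0.    90.  ]
turn [-5.68 59.83  9.63] shift_cm [ 40.79 -31.25  15.3 ] tcp [455.37 -62.96 251.49]
turn [-5.68 59.83  9.63] shift_cm [ 40.79 -31.27   3.3 ] tcp [455.37 -62.96 371.49]
```

Call:
arm_command([
  [-5.7,59.8,9.6,40.8,-31.3,3.3,0],
  [-5.7,59.8,9.6,40.8,-31.3,3.3,0],
  [-5.7,59.8,9.6,40.8,-31.3,3.3,0],
  [-5.7,59.8,9.6,40.8,-31.3,3.3,0],
  [-5.7,59.8,9.6,40.8,-31.3,3.3,0],
  [-5.7,59.8,9.6,40.8,-31.3,3.3,0],
  [-5.7,59.8,9.6,40.8,-31.3,3.3,0],
  [-5.7,59.8,9.6,40.8,-31.3,3.3,0],
  [-5.7,59.8,9.6,40.8,-31.3,3.3,0],
  [-5.7,59.8,9.6,40.8,-31.3,3.3,0],
  [-5.7,59.8,9.6,40.8,-31.3,3.3,0],
  [-5.7,59.8,9.6,40.8,-31.3,15.3,0],
  [-5.7,59.8,9.6,40.8,-31.3,15.3,0],
  [-5.7,59.8,9.6,40.8,-31.3,15.3,0],
  [-5.7,59.8,9.6,40.8,-31.3,15.3,0],
  [-5.7,59.8,9.6,40.8,-31.3,15.3,0],
])

```text
t: 2.1
tcp_pos: [456.5, -63.8, 256.0]
tool_rot: [[0.486, 0.154, 0.86], [0.081, -0.988, 0.131], [0.87, 0.006, -0.493]]
ft_force: [0.0, -0.7, 0.9]
width: 0.004
grip_force: 0.0
```

Run:
```python
from h import *
R=rot(60);n=np.array([np.cos(np.radians(25)),0,-np.sin(np.radians(25))])
c=np.array([132*np.sin(np.radians(25)),0,20+132*np.cos(np.radians(25))])
goals(*[(W(c-k*n),R,173) for k in (60,8,0,-6)])
```

```text
t 2.1 F [ 0.02 -0.71  0.87] w 0.003684971742660649 q [-14.13  13.87 -70.   -52.29  19.71 167.91]
turn [ 0.2  -0.47  0.27] shift_cm [-0.44 -0.1   0.14] tcp [455.37 -62.96 251.49]
turn [ 0.2  -0.47  0.27] shift_cm [-0.03 -0.12  5.32] tcp [501.93 -55.67 229.51]
turn [ 0.2  -0.47  0.27] shift_cm [ 0.03 -0.12  6.12] tcp [509.1  -54.55 226.13]
turn [ 0.2  -0.47  0.27] shift_cm [ 0.08 -0.13  6.72] tcp [514.47 -53.71 223.6 ]
```

Call:
arm_command([
  [0.2,-0.5,0.3,0,-0.1,3,0],
  [0.2,-0.5,0.3,0,-0.1,5,0],
  [0.2,-0.5,0.3,0,-0.1,5.3,0],
  [0.2,-0.5,0.3,0,-0.1,5.5,0],
  [0.2,-0.5,0.3,0,-0.1,5.5,0],
])

```text
t: 2.72
tcp_pos: [502.0, -54.7, 225.5]
tool_rot: [[0.5, 0.155, 0.852], [0.076, -0.988, 0.136], [0.862, -0.003, -0.506]]
ft_force: [-0.2, 0.4, -0.2]
width: -0.001
grip_force: 0.0
```

Call:
arm_command([
  [0,0,0,0.2,0,0.4,0],
  [0,0,0,0.2,0,0.7,0],
  [0,0,0,0.2,0,0.7,0],
])

```text
t: 3.1
tcp_pos: [508.9, -53.6, 222.4]
tool_rot: [[0.502, 0.155, 0.851], [0.075, -0.988, 0.136], [0.861, -0.004, -0.508]]
ft_force: [-4.0, -0.3, 3.4]
width: 0.001
grip_force: 2.7
```

Call:
arm_command([
  [0,0,0,0,0,0.2,0],
  [0,0,0,0,0,0.4,0],
  [0,0,0,0,0,0.4,0],
])

```text
t: 3.48
tcp_pos: [510.9, -53.1, 221.0]
tool_rot: [[0.501, 0.155, 0.851], [0.075, -0.988, 0.135], [0.862, -0.004, -0.507]]
ft_force: [-17.8, -3.3, 14.3]
width: -0.001
grip_force: 11.3
```

Call:
arm_command([
  [0,0,0,0,0,-1,0],
  [0,0,0,0,0,-3,0],
  [0,0,0,0,0,-5,0],
  [0,0,0,0,0,-6,0],
  [0,0,0,0,0,-6,0],
])

```text
t: 4.1
tcp_pos: [461.6, -61.3, 251.3]
tool_rot: [[0.501, 0.155, 0.851], [0.075, -0.988, 0.135], [0.862, -0.004, -0.507]]
ft_force: [-0.3, -0.3, -0.3]
width: 0.002
grip_force: 0.0
```

Run:
```python
from h import *
a=snapshot("side")[120:300,180:400];b=snapshot("top")[120:260,230:410]
a=cv2.resize(a,None,fx=2,fy=2,interpolation=cv2.INTER_CUBIC);b=cv2.resize(b,(360,360*140//180),interpolation=cv2.INTER_CUBIC)
b=cv2.copyMakeBorder(b,0,360-b.shape[0],0,0,0);cv2.imwrite("pics/1.png",np.hstack([a,b]))
```

```text
(no output)
```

View pics/1.png

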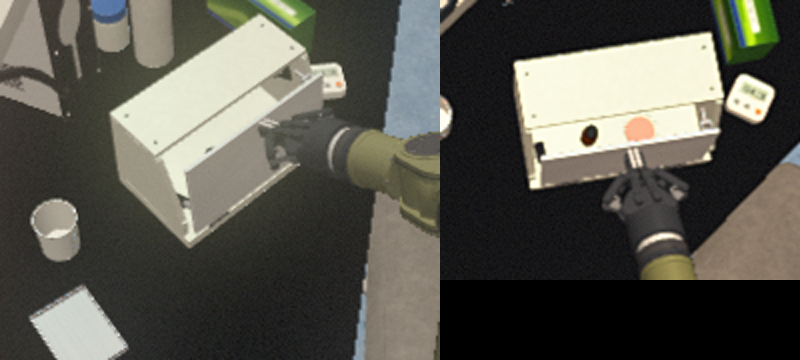

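The flap is ajar in both views. In the top half of the picture the black vial cap is at (590,135), left of the middle, and the pinkish dish is at (639,128), to its right.

Run:
```python
from h import *
f=lambda u,v:((u-440)/2+230,v/2+120)
for p in((545,157),(718,130)): print("edge local",RL.T@(plane("top",*f(*p),169)-O))
print("cap local",RL.T@(plane("top",*f(590,131),84)-O),"dish",RL.T@(plane("top",*f(639,128),34)-O))
goals((robot.observe()["tcp_pos"]+[0,0,80],robot.observe()["tool_rot"],0),(W([48,0,235]),rot(0),173),(W([48,0,185]),rot(0),173))
```

```text
edge local [ 20.30576311 129.55528044 169.        ]
edge local [  19.76128586 -131.17184537  169.        ]
cap local [64.57953061 47.08931511 84.        ] dish [ 66.4566899  -38.96456547  34.        ]
t 4.2 F [-0.4  -0.84  0.69] w 0.004793787455455937 q [-13.55  14.52 -69.16 -51.19  19.36 168.32]
turn [0. 0. 0.] shift_cm [ 6.9  -0.03 -4.05] tcp [462.33 -61.29 331.05]
turn [ -0.21 -59.55  -0.07] shift_cm [23.12  0.02  8.36] tcp [649.42 -32.57 408.  ]
turn [ -0.21 -59.55  -0.07] shift_cm [18.81  0.03 10.9 ] tcp [649.42 -32.57 358.  ]
```

Call:
arm_command([
  [0,0,0,6.9,0,-4,0],
  [0,-8,0,6.9,0,-4,0],
  [-0.2,-59.5,0,23.1,0,8.4,0],
  [-0.2,-59.5,0,23.1,0,8.4,0],
  [-0.2,-59.5,0,23.1,0,8.4,0],
  [-0.2,-59.5,0,23.1,0,8.4,0],
  [-0.2,-59.5,0,23.1,0,8.4,0],
  [-0.2,-59.5,0,23.1,0,8.4,0],
  [-0.2,-59.5,0,23.1,0,8.4,0],
  [-0.2,-59.5,0,23.1,0,8.4,0],
])

```text
t: 5.45
tcp_pos: [649.9, -32.2, 406.1]
tool_rot: [[0.988, 0.154, 0.003], [0.154, -0.988, 0.001], [0.003, -0.001, -1.0]]
ft_force: [-0.2, -0.1, 0.9]
width: 0.0
grip_force: 0.0
```

Run:
```python
from h import *
a=lambda th:np.radians(25)-th
def p(th,r=136):
    A=a(th);return np.array([r*np.sin(A)+8*np.cos(A),0,20+r*np.cos(A)-8*np.sin(A)])
g=[(W([48,0,235]),rot(0),173),(W([48,0,150]),rot(0),173)]
for th in(.5,.8,1.1,1.4,1.7,1.95):
    q=p(th);A=-a(th); 
    # vertical finger, half width 11: front lower corner on the face
    print(th,q); g.append((W(q+[11,0,0]),rot(0),173))
goals(*g)
```

```text
0.5 [ -0.66916559   0.         156.2334475 ]
0.8 [-40.89901486   0.         149.95103148]
1.1 [-77.47547695   0.         132.06047685]
1.4 [-107.13128542    0.          104.15989357]
1.7 [-127.21737522    0.           68.74155764]
1.95 [-135.32134945    0.           35.75221833]
t 5.45 F [-0.21 -0.14  0.87] w 0.00017732003351495927 q [ -2.86  27.54  11.68  73.99   0.09 168.29]
turn [-0.06 -0.16 -0.05] shift_cm [-0.05  0.03 -0.19] tcp [649.42 -32.57 408.  ]
turn [-0.06 -0.16 -0.05] shift_cm [-0.08  0.04  8.31] tcp [649.42 -32.57 323.  ]
turn [-0.06 -0.16 -0.05] shift_cm [-3.84  0.04  7.67] tcp [612.21 -38.4  329.23]
turn [-0.06 -0.16 -0.05] shift_cm [-7.87  0.04  8.29] tcp [572.46 -44.63 322.95]
turn [-0.06 -0.16 -0.05] shift_cm [-11.53   0.05  10.07] tcp [536.32 -50.28 305.06]
turn [-0.06 -0.16 -0.05] shift_cm [-14.5    0.05  12.85] tcp [507.03 -54.87 277.16]
turn [-0.06 -0.16 -0.05] shift_cm [-16.52   0.06  16.38] tcp [487.18 -57.98 241.74]
turn [-0.06 -0.16 -0.05] shift_cm [-17.34   0.06  19.68] tcp [479.18 -59.23 208.75]
```

Call:
arm_command([
  [0,0,0,0,0,5,0],
  [0,0,0,0,0,8.3,0],
  [0,0,0,-0.6,0,8.3,0],
  [0,0,0,-2.2,0,8.1,0],
  [0,0,0,-3.8,0,7.7,0],
  [0,0,0,-5.8,0,7.9,0],
  [0,0,0,-7.9,0,8.3,0],
  [0,0,0,-9.8,0,9.1,0],
  [0,0,0,-11.5,0,10.1,0],
  [0,0,0,-13.1,0,11.4,0],
  [0,0,0,-14.5,0,12.9,0],
])

```text
t: 6.82
tcp_pos: [505.3, -54.8, 280.4]
tool_rot: [[0.988, 0.153, 0.005], [0.153, -0.988, 0.0], [0.005, 0.0, -1.0]]
ft_force: [1.3, -0.3, 0.4]
width: -0.002
grip_force: 0.6
```

Call:
arm_command([
  [0,0,0,-1.2,0,1.8,0],
  [0,0,0,-2,0,3.5,0],
  [0,0,0,-2.4,0,5,0],
  [0,0,0,-2.8,0,6.5,0],
  [0,0,0,-2.8,0,7,0],
  [0,0,0,-2.8,0,7,0],
])

```text
t: 7.58
tcp_pos: [478.1, -58.8, 209.2]
tool_rot: [[0.988, 0.154, 0.001], [0.154, -0.988, 0.001], [0.001, -0.001, -1.0]]
ft_force: [1.1, 0.5, -0.5]
width: 0.001
grip_force: 0.0
```

Call:
arm_command([
  [0,0,0,-2,0,-4,0.5],
  [0,0,0,-8,10,-12,1],
  [0,0,0,-14,16,-16,1],
  [0,0,0,-18,20,-20,1],
  [0,0,0,-18,20,-20,1],
  [0,0,0,-18,20,-20,1],
])

```text
t: 8.32
tcp_pos: [330.0, -285.7, 410.6]
tool_rot: [[0.988, 0.153, 0.003], [0.153, -0.988, -0.002], [0.002, 0.002, -1.0]]
ft_force: [0.3, -0.4, -1.2]
width: 0.995
grip_force: 0.0
```

Run:
```python
from h import *
print(robot.observe()["tcp_pos"])
a=snapshot("side");b=snapshot("top");cv2.imwrite("pics/s2.png",a);cv2.imwrite("pics/t2.png",b)
a=cv2.resize(a[120:300,200:380],None,fx=2.2,fy=2.2,interpolation=cv2.INTER_CUBIC);b=cv2.resize(b[120:300,230:410],None,fx=2.2,fy=2.2,interpolation=cv2.INTER_CUBIC)
cv2.imwrite("pics/2.png",np.hstack([a,b]))
```

```text
[ 330.00522587 -285.74960621  410.63954185]
```

View pics/2.png

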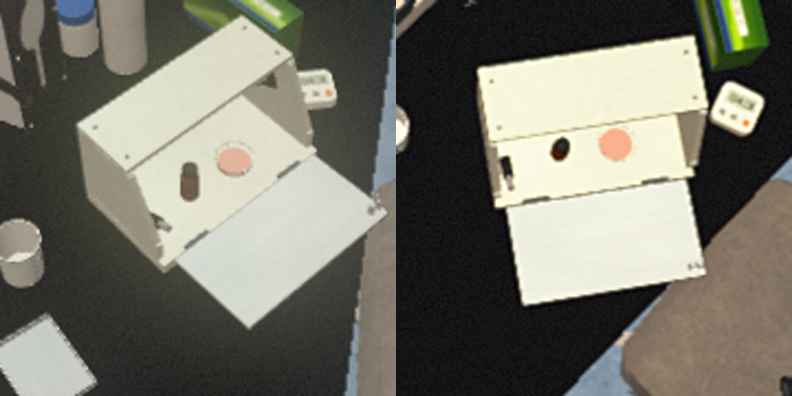

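The flap lies wide open. The vial is at (190,182) in the side half and (561,148) in the top half, upright, with the dish to its right at (235,158) and (617,144).

Run:
```python
from h import *
np.set_printoptions(precision=1,suppress=True)
u={}
for c,f,x0,q in(("side","pics/s2.png",200,(190,182)),("top","pics/t2.png",230,(561-396,148))):
    im=cv2.imread(f);x,y=int(q[0]/2.2+x0),int(q[1]/2.2+120)
    m=(im.min(2)<95).astype(np.uint8);l=cv2.connectedComponents(m,connectivity=4)[1];mm=(l==l[y,x])
    v,h=np.nonzero(mm);print(c,mm.sum(),h.min(),h.max(),v.min(),v.max());u[c]=(h.mean(),v.mean())
    w=plane(c,*u[c],52);print(w,"local",RL.T@(w-O))
p,e=tri(u["side"],u["top"]);print(p,e,RL.T@(p-O))
# floor corner check / flap edge check
f=lambda p,x0:(p[0]/2.2+x0,p[1]/2.2+120)
print([RL.T@(plane("top",*f(p,230),30)-O) for p in((525-396,304),(705-396,272))],[RL.T@(plane("side",*f(p,200),30)-O) for p in((249,327),(386,212))])
print("dish",[RL.T@(plane("top",*f((617-396,144),230),34)-O),RL.T@(plane("side",*f((235,158),200),34)-O)])
```

```text
side 116 282 289 194 210
[657.2  16.2  52. ] local [63.3 47.  52. ]
top 66 300 308 183 192
[658.6  16.1  52. ] local [64.6 46.6 52. ]
[658.8  15.6  49.7] 0.747363942378811 [64.8 46.1 49.7]
[array([-149.4,  132.8,   30. ]), array([-146.2, -134.9,   30. ])] [array([-150.3,  133.2,   30. ]), array([-148.4, -133.5,   30. ])]
dish [array([ 61.2, -41.2,  34. ]), array([ 58.6, -39.8,  34. ])]
```

Run:
```python
from h import *
V=np.array([658.5,16,52.]);R=rot(45)
goals((V-110*R[:,2]+[0,0,60],R,155),(V-110*R[:,2],R,155),(V,R,155))
print("wash",plane("top",172,200,150),pix("top",(543,317,2)))
```

```text
t 8.425 F [0.98 0.53 0.54] w 0.9960676092867844 q [-41.04   5.95 -18.15  65.43  -0.05 130.44]
turn [ 0.52 44.73 -0.21] shift_cm [ 18.17 -25.12  11.2 ] tcp [473.37 -12.99 299.38]
turn [ 0.52 44.73 -0.21] shift_cm [ 18.14 -25.16  17.2 ] tcp [473.37 -12.99 239.38]
turn [ 0.52 44.73 -0.21] shift_cm [ 25.88 -25.27  25.01] tcp [550.22  -0.96 161.6 ]
wash [602.12 417.77 150.  ] [211.62 225.58]
```

Call:
arm_command([
  [0.5,44.7,-0.2,18.2,-25.1,11.2,0.6],
  [0.5,44.7,-0.2,18.2,-25.1,11.2,0.6],
  [0.5,44.7,-0.2,18.2,-25.1,11.2,0.6],
  [0.5,44.7,-0.2,18.2,-25.1,11.2,0.6],
  [0.5,44.7,-0.2,18.2,-25.1,11.2,0.6],
  [0.5,44.7,-0.2,18.2,-25.1,11.2,0.6],
  [0.5,44.7,-0.2,18.1,-25.2,15,0.6],
  [0.5,44.7,-0.2,18.1,-25.2,17.2,0.6],
  [0.5,44.7,-0.2,18.1,-25.2,17.2,0.6],
  [0.5,44.7,-0.2,18.1,-25.2,17.2,0.6],
])

```text
t: 9.68
tcp_pos: [471.7, -6.9, 237.2]
tool_rot: [[0.701, 0.161, 0.695], [0.109, -0.987, 0.119], [0.705, -0.008, -0.71]]
ft_force: [-0.1, -0.2, 0.8]
width: 0.599
grip_force: 0.0
```

Run:
```python
from h import *
V=np.array([658.5,16,52.]);R=rot(45)
goals((V-110*R[:,2],R,155),(V,R,155))
```

```text
t 9.675 F [-0.07 -0.21  0.8 ] w 0.5988188154703598 q [ -3.77  10.85 -60.68 -25.53   9.44 170.98]
turn [-0.55  0.21 -0.06] shift_cm [ 0.21  0.62 -0.11] tcp [473.37 -12.99 239.38]
turn [-0.55  0.21 -0.06] shift_cm [ 0.25  0.73 10.89] tcp [550.22  -0.96 161.6 ]
```

Call:
arm_command([
  [-0.5,0.2,0,0.2,0.6,-0.1,0.6],
  [-0.5,0.2,0,0.2,0.6,-0.1,0.6],
  [-0.5,0.2,0,0.2,0.7,3,0.6],
  [-0.5,0.2,0,0.2,0.7,5,0.6],
  [-0.5,0.2,0,0.2,0.7,5,0.6],
])

```text
t: 10.3
tcp_pos: [509.0, -8.1, 201.8]
tool_rot: [[0.7, 0.154, 0.697], [0.108, -0.988, 0.11], [0.706, -0.002, -0.709]]
ft_force: [0.4, -0.1, 0.5]
width: 0.599
grip_force: 0.0
```

Run:
```python
from h import *
V=np.array([658.5,16,52.]);R=rot(45)
goals((V,R,155))
a=snapshot("side")[120:300,200:380];b=snapshot("top")[120:300,230:410]
cv2.imwrite("pics/3.png",np.hstack([cv2.resize(i,None,fx=2.2,fy=2.2,interpolation=cv2.INTER_CUBIC) for i in(a,b)]))
```

```text
t 10.3 F [ 0.4  -0.06  0.53] w 0.5993696196198514 q [ -3.42  18.51 -58.95 -31.66   8.69 171.3 ]
turn [-0.03  0.13 -0.1 ] shift_cm [ 0.13 -0.07  5.8 ] tcp [550.22  -0.96 161.6 ]
```

View pics/3.png

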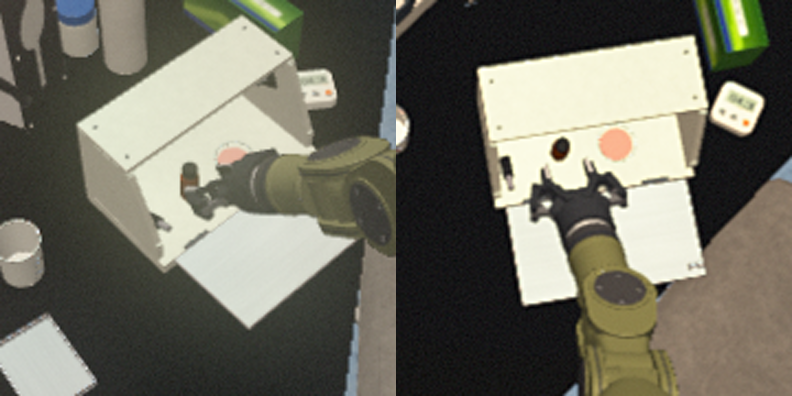

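The fingers straddle the vial's line: tips at (546,178) and (590,165), vial at (561,148), and the dish clear to the right. I'll move in and grip.

Call:
arm_command([
  [0,0,0,0.1,-0.1,2,0.6],
  [0,0,0,0.1,-0.1,4,0.6],
  [0,0,0,0.1,-0.1,5.8,0.6],
  [0,0,0,0.1,-0.1,5.8,0.6],
  [0,0,0,0.1,-0.1,5.8,0.25],
  [0,0,0,0.1,-0.1,5.8,0.15],
  [0,0,0,0.1,-0.1,5.8,0.15],
  [0,0,0,0.1,-0.1,5.8,0.15],
  [0,0,0,0.1,-0.1,5.8,0.15],
], grip_force=40)

```text
t: 11.52
tcp_pos: [549.3, -0.6, 162.4]
tool_rot: [[0.699, 0.154, 0.698], [0.108, -0.988, 0.11], [0.707, -0.001, -0.707]]
ft_force: [-3.7, -0.5, 7.3]
width: 0.307
grip_force: 40.1
```

Run:
```python
from h import *
R=rot(45);V=np.array([658.5,16,52.]);b=RL@[1,0,0]
T=np.array([543,317,35.])
goals((V,R,155),(V+[0,0,30],R,155),(V+[0,0,40]-60*b,R,155),(V+[0,0,60]-160*b,R,155),(T+[0,0,60],R,155),(T,R,155))
```

```text
t 11.525 F [-3.74 -0.45  7.3 ] w 0.30749109979191797 q [ -2.14  26.24 -56.08 -36.76   7.8  172.22]
turn [-0.02  0.02 -0.08] shift_cm [0.01 0.05 0.12] tcp [550.22  -0.96 161.6 ]
turn [-0.02  0.02 -0.08] shift_cm [ 2.13  0.05 -2.01] tcp [550.22  -0.96 191.6 ]
turn [-0.02  0.02 -0.08] shift_cm [-1.41  0.05 -6.95] tcp [490.94 -10.24 201.6 ]
turn [-0.02  0.02 -0.08] shift_cm [ -7.07   0.06 -15.44] tcp [392.14 -25.71 221.6 ]
turn [-0.02  0.02 -0.08] shift_cm [ -1.78 -31.47  -7.69] tcp [434.72 300.04 204.6 ]
turn [-0.02  0.02 -0.08] shift_cm [ -6.02 -31.47  -3.44] tcp [434.72 300.04 144.6 ]
```

Call:
arm_command([
  [0,0,0,0.7,0,-0.7,0.15],
  [0,0,0,1.5,0,-1.4,0.15],
  [0,0,0,2.1,0,-2,0.15],
  [0,0,0,1,0,-3.5,0.15],
  [0,0,0,-0.2,0,-5.2,0.15],
  [0,0,0,-1.4,0,-7,0.15],
  [0,0,0,-2.5,0,-9,0.15],
  [0,0,0,-3.5,0,-10.8,0.15],
  [0,0,0,-4.3,0,-12.5,0.15],
  [0,0,0,-4.3,0,-12.5,0.15],
  [0,0,0,-4.3,0,-12.5,0.15],
])

```text
t: 12.9
tcp_pos: [433.0, -19.0, 220.5]
tool_rot: [[0.699, 0.154, 0.699], [0.108, -0.988, 0.11], [0.707, -0.001, -0.707]]
ft_force: [-0.0, -0.3, 0.8]
width: 0.31
grip_force: 39.5
```

Run:
```python
from h import *
R=rot(45)
T=np.array([543,317,35.])
print(robot.observe()["tcp_pos"],robot.observe()["grip_force"])
goals((T+[0,0,70],R,155),(T+[0,0,30],R,155))
a=snapshot("side")[120:300,200:380];b=snapshot("top")[120:300,230:410]
cv2.imwrite("pics/4.png",np.hstack([cv2.resize(i,None,fx=2.2,fy=2.2,interpolation=cv2.INTER_CUBIC) for i in(a,b)]))
```

```text
[432.96894019 -18.96207642 220.50636858] 39.49928005113179
t 12.9 F [-0.01 -0.26  0.79] w 0.3102049600301533 q [ -6.06  10.82 -66.83 -31.66  10.53 169.37]
turn [-0.01 -0.   -0.07] shift_cm [  3.16 -31.49   4.03] tcp [434.72 300.04 214.6 ]
turn [-0.01 -0.   -0.07] shift_cm [  0.33 -31.49   6.86] tcp [434.72 300.04 174.6 ]
```

View pics/4.png

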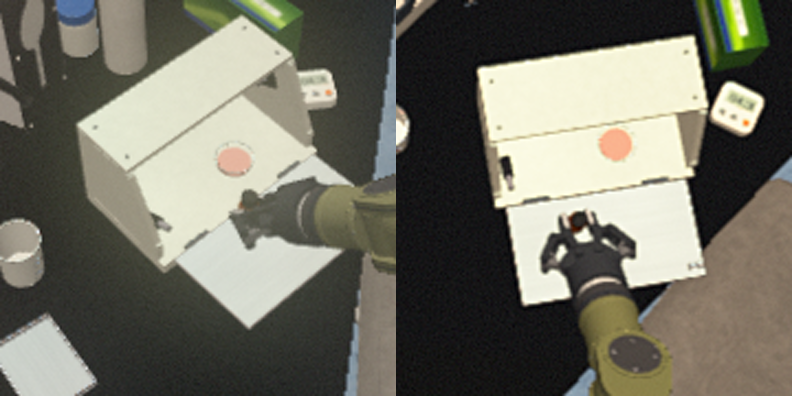

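The vial is held upright at (577,218) in the top half. The dish at (617,144) and the flap are undisturbed. At the tray I'll turn the heading to 45° to keep joint 6 inside its range.

Run:
```python
from h import *
T=np.array([543,317,35.])
p=robot.observe();g0=p["tcp_pos"]+155*p["tool_rot"][:,2];print(g0)
G=[]
for s in np.arange(1,9)/8: G.append((g0+(T+[0,0,70]-g0)*s,rot(45,PSI+(45-PSI)*s),155))
G.append((T+[0,0,25],rot(45,45),155))
goals(*G)
```

```text
[541.21933298  -1.85456704 110.47778476]
t 13.0 F [-0.3   0.48  0.06] w 0.3091449172267212 q [ -6.05  10.87 -66.82 -31.65  10.53 169.36]
turn [ 3.16  0.04 -3.26] shift_cm [ 0.41 -3.08  0.53] tcp [434.83  12.58 219.39]
turn [ 6.35  0.04 -6.45] shift_cm [ 0.88 -6.16  1.1 ] tcp [437.38  44.13 218.71]
turn [ 9.54  0.03 -9.64] shift_cm [ 1.4  -9.25  1.72] tcp [440.58  75.88 218.03]
turn [ 12.73   0.03 -12.83] shift_cm [  1.97 -12.35   2.39] tcp [444.41 107.9  217.34]
turn [ 15.92   0.03 -16.02] shift_cm [  2.58 -15.48   3.1 ] tcp [448.84 140.22 216.66]
turn [ 19.11   0.03 -19.22] shift_cm [  3.24 -18.63   3.86] tcp [453.86 172.9  215.97]
turn [ 22.3    0.02 -22.41] shift_cm [  3.94 -21.81   4.66] tcp [459.42 205.98 215.29]
turn [ 25.49   0.02 -25.6 ] shift_cm [  4.68 -25.03   5.5 ] tcp [465.5 239.5 214.6]
turn [ 25.49   0.02 -25.6 ] shift_cm [  1.5  -25.02   8.68] tcp [465.5 239.5 169.6]
```

Call:
arm_command([
  [3.2,0,-3.2,0.4,-3.1,0.5,0.15],
  [6.4,0,-6.4,0.9,-6.2,1.1,0.15],
  [9.5,0,-9.6,1.4,-9.2,1.7,0.15],
  [12.7,0,-12.8,2,-12.4,2.4,0.15],
  [15.9,0,-16,2.6,-15.5,3.1,0.15],
  [19.1,0,-19.2,3.2,-18.6,3.9,0.15],
  [22.3,0,-22.4,3.9,-21.8,4.7,0.15],
  [25.5,0,-25.6,4.7,-25,5.5,0.15],
  [25.5,0,-25.6,3.1,-25,7.1,0.15],
  [25.5,0,-25.6,1.5,-25,8.7,0.15],
  [25.5,0,-25.6,1.5,-25,8.7,0.15],
  [25.5,0,-25.6,1.5,-25,8.7,0.15],
])

```text
t: 14.5
tcp_pos: [465.2, 239.6, 169.4]
tool_rot: [[0.501, 0.707, 0.499], [0.5, -0.707, 0.5], [0.707, -0.001, -0.708]]
ft_force: [0.3, -0.6, 0.0]
width: 0.308
grip_force: 39.5
```

Run:
```python
from h import *
T=np.array([543,317,34.]);R=rot(45,45)
goals((T,R,155),(T+[0,0,3],R,155))
a=snapshot("side")[200:340,150:290];b=snapshot("top")[150:290,150:290]
cv2.imwrite("pics/5.png",np.hstack([cv2.resize(i,None,fx=2.8,fy=2.8,interpolation=cv2.INTER_CUBIC) for i in(a,b)]))
```

```text
t 14.5 F [ 0.34 -0.62  0.02] w 0.3080679988400611 q [ 22.96  24.04 -58.16 -34.99  15.42 164.06]
turn [-0.04  0.03 -0.04] shift_cm [-1.81  0.03  1.84] tcp [465.5 239.5 143.6]
turn [-0.04  0.03 -0.04] shift_cm [-1.6   0.03  1.63] tcp [465.5 239.5 146.6]
```

View pics/5.png

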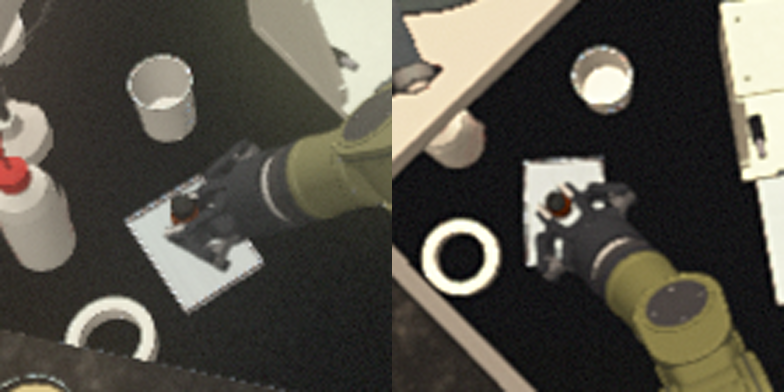

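The vial hangs over the tray, cap at (557,201) in the top half with tray around it, and the bystanders are untouched. I'll lower it.

Call:
arm_command([
  [0,0,0,-0.8,0,0.8,0.15],
  [0,0,0,-1.4,0,1.4,0.15],
  [0,0,0,-1.63,0,1.63,0.15],
  [0,0,0,-1.63,0,1.63,0.15],
  [0,0,0,-1.63,0,1.63,0.15],
])

```text
t: 15.22
tcp_pos: [464.8, 239.3, 146.4]
tool_rot: [[0.501, 0.707, 0.499], [0.5, -0.707, 0.5], [0.707, -0.001, -0.707]]
ft_force: [-0.4, -0.2, -0.5]
width: 0.303
grip_force: 39.6
```

Call:
arm_command([
  [0,0,0,-0.07,0,0.07,0.15],
  [0,0,0,-0.14,0,0.14,0.15],
  [0,0,0,-0.14,0,0.14,0.15],
])

```text
t: 15.6
tcp_pos: [464.8, 239.4, 144.4]
tool_rot: [[0.501, 0.707, 0.499], [0.5, -0.707, 0.5], [0.707, -0.001, -0.707]]
ft_force: [-1.1, 0.3, 1.5]
width: 0.308
grip_force: 39.7
```

Call:
arm_command([
  [0,0,0,-0.07,0,0.07,0.15],
  [0,0,0,-0.07,0,0.07,0.15],
])

```text
t: 15.85
tcp_pos: [464.8, 239.4, 144.1]
tool_rot: [[0.5, 0.707, 0.5], [0.499, -0.707, 0.501], [0.708, -0.001, -0.706]]
ft_force: [-3.1, -2.6, 8.5]
width: 0.308
grip_force: 40.5
```

Contact. I'll open slowly, then withdraw along the tool axis.

Call:
arm_command([
  [0,0,0,0,0,0,0.35],
  [0,0,0,0,0,0,0.42],
  [0,0,0,0,0,0,0.52],
  [0,0,0,0,0,0,0.52],
  [0,0,0,0,0,-1,0.52],
  [0,0,0,0,0,-3,0.52],
  [0,0,0,0,0,-6,0.52],
  [0,0,0,0,0,-10,0.52],
  [0,0,0,6,0,-16,0.52],
  [0,0,0,8,0,-18,0.52],
  [0,0,0,8,0,-18,0.52],
])

```text
t: 17.23
tcp_pos: [416.5, 189.6, 333.3]
tool_rot: [[0.493, 0.707, 0.507], [0.497, -0.707, 0.503], [0.714, 0.004, -0.7]]
ft_force: [0.5, 0.3, -0.8]
width: 0.52
grip_force: 0.0
```

Run:
```python
from h import *
A=snapshot("side");B=snapshot("top")
f=[A[130:330,130:390],B[120:320,150:410]]
cv2.imwrite("pics/6.png",np.hstack([cv2.resize(i,(400,308),interpolation=cv2.INTER_CUBIC) for i in f]))
u={}
for c,im,P in(("side",A,(543,317,34)),("top",B,(543,317,34))):
    x,y=pix(c,P).round().astype(int);r=im[y-14:y+15,x-14:x+15].min(2)<95
    n,l,st,ce=cv2.connectedComponentsWithStats(r.astype(np.uint8),connectivity=4);i=l[14,14];print(c,i,st[i]);u[c]=ce[i]+[x-14,y-14]
print(tri(u["side"],u["top"]))
```

```text
side 3 [  9   6  11  17 136]
top 2 [10 10  9  9 62]
(array([545.04265537, 318.59048963,  29.33929756]), np.float64(0.9341374631000727))
```

View pics/6.png

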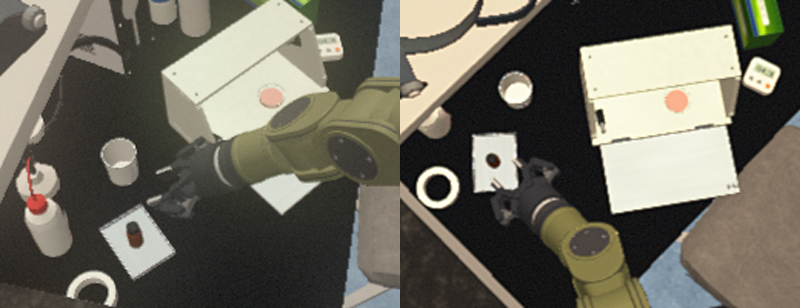

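The vial stands upright in the middle of the tray, at (135,235) and (493,160). The flap is open, the dish and bystanders are in place, and the gripper is clear.

```bash
python3 -c "
from workcell import robot
print(robot.finish_job())"
```

```text
the job is handed in; nothing more can be done
None
```

The job is handed in (the hand-in call returned no verdict): the flap is wide open, the vial stands upright in the middle of the tray, and the last pictures show the dish and bystanders where they were.

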